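# Wind the trailer jack down onto its plank

## Robot

A 7-joint arm with a two-finger parallel gripper is mounted at the origin on the work surface. World frame = base frame: x ahead of the robot, y to its left, z up, the work surface at z = 0. Lengths are in m, angles in degrees, forces in N, time in s.
With the tool pointing down it reaches from about 0.35 to 0.775 m from the base axis. Payload 3.1 kg.
Tool frame: the origin (TCP) lies on the mounting face of the last link; the fingertips stand 173 mm ahead of it and the grasp point (between the pads) lies 155 mm ahead of it; y points along the fingers, x is the direction in which the jaws open and shut, and the axes are right-handed (so a half turn about y gives the same grasp; the last joint's range is limited). The gripper opens to 85 mm and grips with 20 to 120 N. Pads are 22 mm wide; open, the fingers measure 114 mm over their backs; the gripper's body (76 mm by 85 mm) begins 54 mm behind the grasp point. The pads swing forward as they close: fully open they stand 13 mm farther back than shut.
Start: joints at [73.012, 17.813, 0.802, 86.603, -0.252, 75.585, -1.558], TCP at [0.139, -0.532, 0.405] pointing down, gripper open.
Joint ranges: [-154.91, 154.91], [-16.99, 109.72], [-72.82, 74.43], [7.12, 147.25], [-82.49, 262.49], [11.32, 116.49], [-174.64, 174.64]. Speed limits (degrees/s): [159.86, 159.86, 180, 180, 180, 180, 180].

## Interface

Orientations are given as [roll, pitch, yaw] about the fixed x, y, z axes, in that order (R = Rz(yaw) Ry(pitch) Rx(roll)).
In Python, from plant import sensors, imaging, job_done gives the robot as it stands. The module is installed in compiled form; this text tells all that it offers.
- The arm moves only by the shell command python3 -m creep 'ROWS' [FORCE]. ROWS is JSON, a list of rows, each an object with "dp": the shift along the tool's x, y, z in mm, a list of three; "twist": the turn, a rotation vector about the tool's x, y, z in degrees, a list of three; "fingers": the opening in per cent of the stroke, from 0 (shut) to 100 (fully open). In form: [{"dp": [tx, ty, tz], "twist": [ax, ay, az], "fingers": fingers}, ...]. A call has 1 to 10 rows; each row is the pose to reach, as a shift and turn from the pose measured when the call began, along the tool's axes at that moment; what a row does not reach only later rows make up. A row lasts 1/10 s, in which the tool goes at most 50 mm and 8.59 degrees, less where a joint would pass 70% of its speed; a pose out of reach is approached as far as the arm can. A call with a gripper value outside its range is refused whole. The fingers move at their own pace and stop on an object; FORCE is the grip in N (left out, the last holds). Time passes only in rows, so rows that repeat a pose let the fingers close. It gives the time, the measured TCP pose, the force and the opening at its end, in the units of the state.
- sensors.sense(): the state, without advancing time (a new reading comes with each control period).
- imaging.capture(name): name is "side" or "top" or "wrist"; returns a dict with "image" (420x560x3 uint8, red, green, blue), "z_map" (420x560 float32, m along the optical axis (not along the pixel's ray), 0 where there is no reading), "fovy" (degrees; the focal length in pixels is half the picture's height over the tangent of half this angle, whatever the lens; pixels are square), "cx", "cy" (the principal point, pixels), "cam_to_world" (4x4, takes a point from camera to world coordinates); the wrist camera has in their place "mount" (4x4, takes a point from camera to tool coordinates, whose origin is the TCP and whose axes are the tool frame's). Camera axes: x right, y down, z forward; pixel columns grow to the right and rows downward; lengths in m; the calibration is good to about 2 mm. A picture is of the moment at which its call begins: read the wrist's pose just before it.
- job_done(): hands the job in, once; it reports no verdict.
Trained networks look in a picture, given as the dict that the camera call returned (one of the last four; its "shot" number tells which), for a name from the list of things; names that differ only in an ending like _2 or _b are one class to them, and where a whole thing is asked for, a point or a joint stands for the part that bears it (a point fixed in the world has none). Each returns a list of dicts, best first, with "confidence" (0 to 1); they miss things now and then, are a little off and sometimes report something else, mostly with a low value. They report only what shows in the picture. A call takes as long as a camera call.
- imaging.find_in(query, picture): "centre" ([x, y, z] in m, in world coordinates, good to about 4 mm: the middle of the surface that is visible of it).
- imaging.spot_point(query, picture): "centre" ([x, y, z] in m, in world coordinates, good to about 4 mm: a listed point, or the origin of a listed thing).
The state is a dict: "t": time; "joints": joint angles; "dq": joint speeds; "effort": joint torques, N m; "ee_pos": TCP position; "eef_rot": TCP orientation; "contact_force": force on the tool from outside, world axes, zero at the start; "ft_torque": the same for the moment, N m; "opening": opening from 0.0 (shut) to 1.0 (fully open).
Only numpy, scipy, OpenCV 4.12 (cv2) and the standard library are available. Lean on these libraries where they do the work, as an engineer would, in place of code of your own. Each camera call takes 0.05 s, during which the arm holds its last target. There are 200 camera calls.

## Task

Steady the trailer drawbar on its jack leg: lay the short plank flat on the table under the leg, with the foot over the middle of the plank, then wind the jack down by its crank until the foot stands firmly on the plank and the crank has become clearly heavy to turn. Stop there, without jacking hard against the drawbar, let go of the crank, and leave the other parts on the table where they are.

Things in the scene. Friction and masses are not known exactly. Their poses are not given: they have to be found in the camera images.
- trailer_nose: Fixed unit: a steel trailer drawbar, bolted to a grey post on the table, with an upright jack leg clamped to its side that faces the robot. The origin lies on the table exactly under the leg's axis, z up; the drawbar runs along this frame's y, beyond the leg. Nothing stands on the robot's side of the leg (-x). The drawbar gives a little, about 50 N per mm, when the foot pushes on the plank.
- drawbar_top (a point): Middle of the drawbar's top face beside the leg, 155 mm above the table. The drawbar is a 50 x 50 mm tube at x = 55 to 105 mm of trailer_nose; underside 105 mm above the table. It ends at the post (y = 500 mm and beyond) and at the ball coupling head (y = -240 to -465 mm, up to 80 mm wide, lever up to z = 205 mm). A bracket plate and U-bolts join it to the leg.
- leg_tube (a point): Lower end of the jack's outer tube, on the leg's axis, 82 mm above the table. Outer tube 48 mm dia up to z = 190 mm, then the gear head, 68 mm dia, to z = 218 mm. Below it hangs the inner tube, 39 mm dia, with a round steel foot, 60 mm dia; both turn with the crank as they go down. The foot hangs 8 to 20 mm clear above a plank laid under it: how far differs each time and is not measured.
- crank_hub (a point): Top face of the crank's hub, on the leg's axis, 234 mm above the table. The crank turns about the vertical through this point. Each full clockwise turn lowers the foot by 8 mm. Turning free takes about 2 N at the grip; once the foot bears on the plank each further radian adds about 50 N under the foot, and the force needed at the grip rises by roughly 10 N per 100 N there.
- crank_grip (a point): Middle of the crank's grip: an upright black sleeve, 26 mm dia, 70 mm long (35 mm above and below this point), 95 mm from the crank's axis and about 273 mm above the table. It spins freely on its pin, so a hand can keep its own direction all the way round. The crank's arm, a flat bar 18 mm wide with its top at z = 232 mm, runs from hub to grip below it.
- crank (a joint): Angle of the crank, rad: 0 when the arm points along +x of trailer_nose (over the drawbar), growing clockwise as seen from above and counting on over full turns; clockwise lowers the foot. Between -0.9 and 0.9 at the start. The screw holds itself: it does not run back when let go.
- plank: Short wooden plank lying flat and loose on the table, 220 mm long (its x axis), 68 mm wide (its y axis), 38 mm thick, 0.38 kg; origin at the centre of its underside. It starts to the left or to the right of the leg, on the robot's side of the drawbar.
- headlamp: Bystander: round car headlamp lying face down, 142 mm dia, 80 mm high, loose; origin at the centre of its underside. It lies on the side of the leg where the plank is not.
- control_box: Bystander: steel control box, 100 x 75 x 75 mm, loose, on the far side of the drawbar; origin at the centre of its underside.
- wiper_motor: Bystander: wiper motor lying on its side, about 140 x 75 x 60 mm, loose, on the far side of the drawbar; origin at its underside.

How it is judged:
By the outcome, as a careful person would: the job done as asked, in the order asked, and still so for the second after the job is handed in, with the robot touching nothing.
It also fails if it takes over 72 s, if anything falls off the work surface, if the arm or the gripper's body presses on something with over 40 N, if the wrist force passes 120 N, or if a joint passes its speed limit or range.

## Working session

There is one attempt and no reset: what is moved stays moved. The work goes in short steps, Python scripts to look and compute and a shell command to move; the robot and the scene stay as the last step left them, time stands still between calls to the robot, and variables do not carry over. Pictures are saved under pics/ and viewed, about 8 in all and at most 12, crops included, and the job is handed in when it is done.

```bash
mkdir -p pics; cat > h.py <<'E'
import numpy as np,cv2
from plant import sensors,imaging,job_done
from scipy.spatial.transform import Rotation as R
def cloud(p,T=None):
    h,w=p["z_map"].shape;f=h/2/np.tan(np.radians(p["fovy"]/2))
    v,u=np.mgrid[:h,:w];z=p["z_map"];c=np.stack([(u-p["cx"])/f*z,(v-p["cy"])/f*z,z],-1)
    T=p["cam_to_world"] if T is None else T
    return c@np.array(T)[:3,:3].T+np.array(T)[:3,3]
def tool():
    s=sensors.sense();T=np.eye(4);T[:3,:3]=R.from_euler('xyz',s["eef_rot"],degrees=True).as_matrix();T[:3,3]=s["ee_pos"];return T
def save(p,n): cv2.imwrite(f"pics/{n}.png",p["image"][...,::-1])
E
python3 - <<'E'
from h import *
s=sensors.sense();print({k:np.round(v,3).tolist() for k,v in s.items()})
ps=[]
for c in("top","side"):
    p=imaging.capture(c);save(p,c+"0");print(c,np.round(p["cam_to_world"],3).tolist())
    for q in("trailer_nose","drawbar_top","leg_tube","crank_hub","crank_grip","plank","headlamp","control_box","wiper_motor"):
        print(q,[(np.round(r["centre"],3).tolist(),round(r["confidence"],2)) for r in imaging.spot_point(q,p)[:2]])
E
cd pics; python3 -c "
import cv2,numpy as np
cv2.imwrite('a.png',cv2.resize(np.vstack([cv2.imread('top0.png'),cv2.imread('side0.png')]),None,fx=.71,fy=.71))"
```

```text
{'t': 0.0, 'joints': [73.011, 17.861, 0.802, 86.692, -0.25, 75.584, -1.559], 'dq': [0.131, -0.085, -0.104, 0.035, -0.007, 0.003, 0.01], 'effort': [-0.0, -37.992, 0.146, -23.059, 0.012, 0.014, -0.0], 'ee_pos': [0.139, -0.532, 0.404], 'eef_rot': [-90.007, 0.135, -75.396], 'contact_force': [-0.16, 0.801, 0.406], 'ft_torque': [0.011, 0.037, -0.008], 'opening': 1.0}
top [[-0.005, -0.997, 0.081, 0.464], [-1.0, 0.005, -0.001, -0.004], [0.001, -0.081, -0.997, 1.369], [0.0, 0.0, 0.0, 1.0]]
trailer_nose [([0.594, -0.031, 0.002], 0.65), ([0.435, 0.271, 0.001], 0.26)]
drawbar_top [([0.671, -0.041, 0.156], 0.7)]
leg_tube [([0.592, -0.033, 0.081], 0.79)]
crank_hub [([0.592, -0.034, 0.234], 0.88)]
crank_grip [([0.684, -0.0, 0.274], 0.84)]
plank [([0.421, -0.25, 0.001], 0.86)]
headlamp [([0.434, 0.272, 0.003], 0.89)]
control_box [([0.761, -0.212, 0.001], 0.96)]
wiper_motor [([0.745, 0.138, 0.001], 0.98)]
side [[-0.993, -0.082, 0.084, 0.508], [-0.118, 0.671, -0.732, 0.633], [0.004, -0.737, -0.676, 0.748], [0.0, 0.0, 0.0, 1.0]]
trailer_nose [([0.593, -0.029, -0.008], 0.86)]
drawbar_top [([0.672, -0.037, 0.154], 0.62)]
leg_tube [([0.599, -0.039, 0.088], 0.6)]
crank_hub [([0.594, -0.034, 0.235], 0.88)]
crank_grip [([0.679, 0.008, 0.267], 0.74)]
plank [([0.418, -0.248, -0.003], 0.76)]
headlamp [([0.437, 0.277, 0.003], 0.72), ([0.678, 0.009, 0.271], 0.25)]
control_box [([0.76, -0.209, 0.004], 0.71)]
wiper_motor [([0.745, 0.14, -0.001], 0.66), ([0.676, 0.007, 0.272], 0.65)]
```

View pics/a.png

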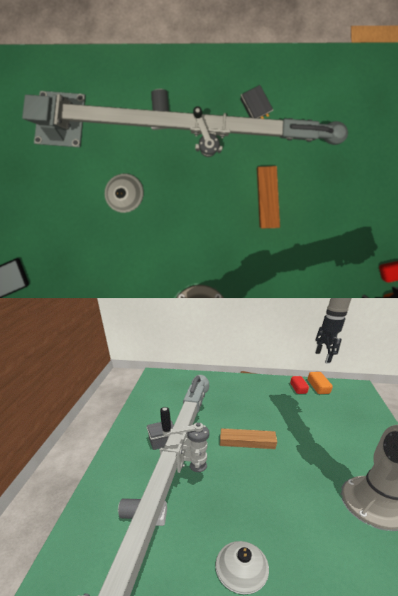

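The top picture shows the plank right of the leg, at about (268,197) in the halved view. The headlamp is at (123,193) and the crank points over the drawbar, with its grip at (198,112). The networks agree with this. Next I refine the plank pose, leg axis and drawbar direction from depth.

```bash
python3 - <<'E'
from h import *
for c in("top","side"):
    p=imaging.capture(c);P=cloud(p);x,y,z=P[...,0],P[...,1],P[...,2]
    ok=p["z_map"]>0
    m=ok&(abs(x-.42)<.16)&(abs(y+.25)<.1)&(z>.03)&(z<.046)
    q=P[m][:,:2].astype(np.float32);r=cv2.minAreaRect(q*1000);print(c,"plank",r,"meanz",P[m][:,2].mean(),m.sum())
    m=ok&(z>.145)&(z<.165)&(x>.6)&(x<.75)&(abs(y)<.4)&(abs(y+.03)>.08)&(y>-.25)
    q=P[m];a=np.polyfit(q[:,1],q[:,0],1);print("bar x=a y+b",a,"yaw deg",np.degrees(np.arctan(-a[0])),"z",np.median(q[:,2]),"x at y=-.036",np.polyval(a,-.036))
    m=ok&(z>.208)&(z<.225)&(np.hypot(x-.593,y+.034)<.045)
    print("head",cv2.minEnclosingCircle((P[m][:,:2]*1000).astype(np.float32)),m.sum())
    m=ok&(z>.24)&(z<.33)&(np.hypot(x-.682,y-.003)<.05);q=P[m];print("grip",q.mean(0),q.max(0),q.min(0))
    m=m&(z>.3);print("griptop",np.median(P[m],0),m.sum())
E
```

```text
top plank ((421.5731506347656, -251.5076141357422), (220.52996826171875, 69.58740234375), 1.7538212537765503) meanz 0.03787666691794839 2332
bar x=a y+b [0.08142944 0.6764592 ] yaw deg -4.655292019412898 z 0.15455519004498264 x at y=-.036 0.6735277446824698
head ((594.207763671875, -34.1480598449707), 33.4927864074707) 482
grip [0.67850631 0.00158062 0.29789074] [0.69358106 0.01443936 0.31530927] [ 0.66884473 -0.01109882  0.24499027]
griptop [0.68186581 0.00159236 0.30826899] 125
side plank ((417.4267578125, -249.33004760742188), (219.833984375, 74.67577362060547), 1.8613028526306152) meanz 0.038830371327863496 1372
bar x=a y+b [0.08116952 0.67168441] yaw deg -4.64049732822827 z 0.15577650558474476 x at y=-.036 0.6687623052065044
head ((590.4614868164062, -28.89309310913086), 32.86035919189453) 363
grip [0.67693856 0.01130936 0.281745  ] [0.69153412 0.01872702 0.31284681] [ 0.66514975 -0.01031998  0.24021532]
griptop [0.67773047 0.00903379 0.30875758] 122
```

```bash
cat >> h.py <<'E'
def go(p,yaw=None):
    T=tool();d=T[:3,:3].T@(np.array(p)-T[:3,3])*1000
    tw=np.zeros(3)
    if yaw is not None:
        tw=(R.from_matrix(T[:3,:3]).inv()*R.from_euler('xyz',[-90,0,yaw],degrees=True)).as_rotvec(degrees=True)
    print("dp",np.round(d,1).tolist(),"tw",np.round(tw,1).tolist())
def st():
    s=sensors.sense();print({k:np.round(s[k],3).tolist() for k in("t","ee_pos","eef_rot","contact_force","opening","joints")})
E
python3 -c "
from h import *
go([.335,-.2525,.28],-88.2)"
```

```text
dp [-221.2, 124.7, 260.5] tw [0.0, 12.8, 0.0]
```

```bash
python3 -m creep '[{"dp":[-28,15,32],"twist":[0,2,0],"fingers":100},{"dp":[-55,31,65],"twist":[0,3,0],"fingers":100},{"dp":[-83,47,98],"twist":[0,5,0],"fingers":100},{"dp":[-110,62,130],"twist":[0,6,0],"fingers":100},{"dp":[-138,78,163],"twist":[0,8,0],"fingers":100},{"dp":[-166,94,195],"twist":[0,10,0],"fingers":100},{"dp":[-194,109,228],"twist":[0,11,0],"fingers":100},{"dp":[-221,125,260],"twist":[0,12.8,0],"fingers":100},{"dp":[-221,125,260],"twist":[0,12.8,0],"fingers":100},{"dp":[-221,125,260],"twist":[0,12.8,0],"fingers":100}]' 80
python3 - <<'E'
from h import *
st();T=tool();p=imaging.capture("wrist");save(p,"w1");P=cloud(p,T@np.array(p["mount"]))
z=P[...,2];m=(p["z_map"]>0)&(z>.028)&(z<.046)&(P[...,0]<.56)
r=cv2.minAreaRect((P[m][:,:2]*1000).astype(np.float32));print(r,P[m][:,2].mean());go([.335,-.2525,.18],-88.2)
E
```

```text
t: 2.1
ee_pos: [0.335, -0.2521, 0.2796]
eef_rot: [-90.0, 0.0, -88.0]
contact_force: [0.1, -0.5, 0.2]
opening: 1.0
{'t': 2.1, 'ee_pos': [0.335, -0.252, 0.28], 'eef_rot': [-90.034, 0.004, -87.999], 'contact_force': [0.146, -0.522, 0.192], 'opening': 1.0, 'joints': [45.321, 10.27, -11.964, 115.738, 2.63, 54.269, -55.993]}
((392.4314270019531, -250.46485900878906), (164.49624633789062, 68.35262298583984), 1.9181619882583618) 0.03888762733656771
dp [-0.9, 99.9, 0.6] tw [0.0, 0.0, 0.1]
```

View pics/w1.png

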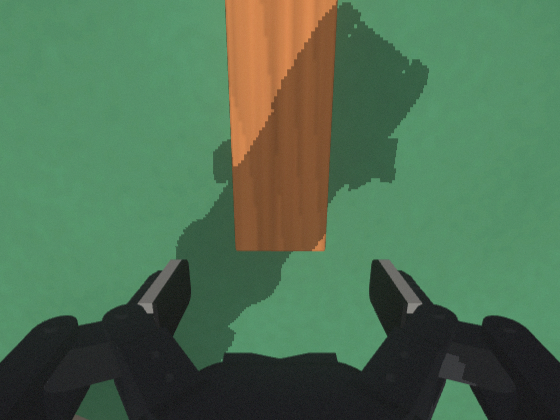

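The wrist view shows the plank's near end centred between the open pads (columns 235–325, row 250). It agrees with the plan, so I go down and grip.

```bash
python3 -m creep '[{"dp":[0,25,0],"twist":[0,0,0],"fingers":100},{"dp":[0,50,0.5],"twist":[0,0,0],"fingers":100},{"dp":[0,75,0.5],"twist":[0,0,0],"fingers":100},{"dp":[0,98,0.5],"twist":[0,0,0],"fingers":100},{"dp":[0,98,0.5],"twist":[0,0,0],"fingers":60},{"dp":[0,98,0.5],"twist":[0,0,0],"fingers":60},{"dp":[0,98,0.5],"twist":[0,0,0],"fingers":60},{"dp":[0,98,0.5],"twist":[0,0,0],"fingers":60},{"dp":[0,98,0.5],"twist":[0,0,0],"fingers":60},{"dp":[0,98,0.5],"twist":[0,0,0],"fingers":60}]' 80
python3 - <<'E'
from h import *
st();go([.508,-.026,tool()[2,3]],-94.65)
E
```

```text
t: 3.15
ee_pos: [0.3349, -0.2536, 0.1822]
eef_rot: [-90.0, -0.1, -88.2]
contact_force: [-0.1, 0.7, -3.3]
opening: 0.781
{'t': 3.15, 'ee_pos': [0.335, -0.254, 0.182], 'eef_rot': [-89.989, -0.076, -88.198], 'contact_force': [-0.05, 0.702, -3.326], 'opening': 0.781, 'joints': [44.069, 19.565, -10.958, 121.267, 5.82, 39.591, -58.956]}
dp [-222.0, -0.3, 180.2] tw [-0.0, 6.5, 0.1]
```

```bash
python3 -m creep '[{"dp":[-22,0,18],"twist":[0,0.6,0],"fingers":60},{"dp":[-48,0,39],"twist":[0,1.4,0],"fingers":60},{"dp":[-74,0,60],"twist":[0,2.1,0],"fingers":60},{"dp":[-100,0,81],"twist":[0,2.9,0],"fingers":60},{"dp":[-126,0,102],"twist":[0,3.6,0],"fingers":60},{"dp":[-152,0,123],"twist":[0,4.4,0],"fingers":60},{"dp":[-178,0,144],"twist":[0,5.2,0],"fingers":60},{"dp":[-202,0,164],"twist":[0,5.9,0],"fingers":60},{"dp":[-222,0,180],"twist":[0,6.5,0],"fingers":60},{"dp":[-222,0,180],"twist":[0,6.5,0],"fingers":60}]'
python3 - <<'E'
from h import *
st()
a=imaging.capture("side");b=imaging.capture("wrist");c=imaging.capture("top")
cv2.imwrite("pics/b.png",np.hstack([cv2.resize(a["image"][120:340,180:400],(400,400)),cv2.resize(b["image"],(400,400))])[...,::-1])
for p,T in((a,None),(c,None),(b,tool()@np.array(b["mount"]))):
    P=cloud(p,T);im=p["image"].astype(int);z=P[...,2]
    m=(p["z_map"]>0)&(z>.03)&(z<.046)&(im[...,0]>im[...,2]+30)&(abs(P[...,0]-.59)<.14)&(abs(P[...,1]+.03)<.08)
    q=P[m];print(m.sum(),q[:,2].mean() if len(q) else 0,cv2.minAreaRect((q[:,:2]*1000).astype(np.float32)) if len(q)>5 else 0)
    print([(np.round(r["centre"],3).tolist(),round(r["confidence"],2)) for n in("plank","leg_tube","crank_hub") for r in imaging.spot_point(n,p)[:1]])
E
```

```text
t: 4.15
ee_pos: [0.5102, -0.0209, 0.1825]
eef_rot: [-89.8, 0.2, -94.3]
contact_force: [-1.1, 1.3, -4.6]
opening: 0.78
{'t': 4.15, 'ee_pos': [0.51, -0.021, 0.182], 'eef_rot': [-89.758, 0.182, -94.293], 'contact_force': [-1.064, 1.284, -4.633], 'opening': 0.78, 'joints': [10.689, 27.835, -13.126, 107.817, 8.396, 45.018, -101.186]}
1100 0.03912270709497151 ((578.0758056640625, -23.411903381347656), (71.64181518554688, 184.06427001953125), 85.56488037109375)
[([0.597, -0.024, -0.003], 0.69), ([0.598, -0.034, 0.085], 0.93), ([0.593, -0.035, 0.233], 0.57)]
51 0.0380501327874928 ((609.91015625, -30.494213104248047), (63.83962631225586, 73.60118103027344), 83.79011535644531)
[([0.591, -0.033, -0.001], 0.57), ([0.594, -0.029, 0.078], 0.56), ([0.595, -0.035, 0.235], 0.69)]
14880 0.03894896888340389 ((510.8651123046875, -26.42263412475586), (69.9620590209961, 53.40022659301758), 84.03919982910156)
[([0.588, -0.03, -0.001], 0.26), ([0.591, -0.035, -0.0], 0.5)]
```

View pics/b.png

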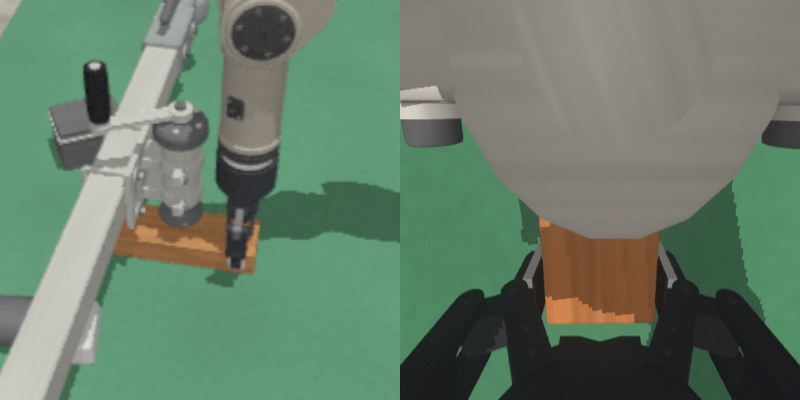

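The side crop shows the plank flat under the leg, with the foot (182,215) hanging over it and the gripper clear of the leg. In the wrist view the plank end is still square between the pads. I'll check the centring with a tube fit relative to the plank.

```bash
python3 - <<'E'
from h import *
from scipy.optimize import least_squares
st()
for n in("wrist","side"):
    T=tool();p=imaging.capture(n);P=cloud(p,T@np.array(p["mount"]) if n=="wrist" else None);im=p["image"].astype(int);x,y,z=np.moveaxis(P,-1,0);ok=p["z_map"]>0
    grey=abs(im[...,0]-im[...,2])<30
    for lo,hi,r in((.10,.18,.024),(.195,.213,.034)):
        m=ok&grey&(z>lo)&(z<hi)&(np.hypot(x-.593,y+.033)<r+.012)&(x<.60)
        q=P[m]
        if len(q)>30:
            f=least_squares(lambda c:np.hypot(q[:,0]-c[0],q[:,1]-c[1])-r,[.593,-.033],loss="soft_l1",f_scale=.002);print(n,lo,len(q),f.x.round(4),np.abs(f.fun).mean().round(4))
    m=ok&(z>.03)&(z<.046)&(im[...,0]>im[...,2]+30)&(abs(x-.59)<.14)&(abs(y+.03)<.08)
    q=P[m][:,:2]
    (c,s,a)=cv2.minAreaRect((q*1000).astype(np.float32));print("plank vis",c,s,a)
    # near end & edges along axis -5deg
    for yaw in(-4.5,):
        d=np.array([np.cos(np.radians(yaw)),np.sin(np.radians(yaw))]);e=np.array([-d[1],d[0]])
        print("u",np.percentile(q@d,[.5,99.5]).round(4),"v",np.percentile(q@e,[.5,99.5]).round(4),"leg(.593,-.033) u,v",(np.array([.593,-.033])@np.c_[d,e]).round(4))
E
```

```text
{'t': 4.75, 'ee_pos': [0.507, -0.027, 0.182], 'eef_rot': [-90.024, -0.125, -94.781], 'contact_force': [0.231, -1.228, -2.904], 'opening': 0.777, 'joints': [11.025, 27.717, -12.805, 108.086, 8.534, 45.141, -101.177]}
plank vis (511.6427001953125, -28.08252716064453) (69.54056549072266, 54.635353088378906) 86.9322280883789
u [0.4864 0.5377] v [-0.0204  0.0459] leg(.593,-.033) u,v [0.5938 0.0136]
side 0.1 406 [ 0.5888 -0.0314] 0.0024
side 0.195 128 [ 0.5914 -0.0332] 0.0007
plank vis (575.7450561523438, -30.53478240966797) (72.63260650634766, 186.4990234375) 85.02164459228516
u [0.4838 0.6671] v [-0.0196  0.049 ] leg(.593,-.033) u,v [0.5938 0.0136]
```

```bash
python3 -m creep '[{"dp":[0,0,0],"twist":[0,0,0],"fingers":100},{"dp":[0,0,0],"twist":[0,0,0],"fingers":100},{"dp":[0,0,0],"twist":[0,0,0],"fingers":100},{"dp":[0,0,0],"twist":[0,0,0],"fingers":100},{"dp":[0,-20,-5],"twist":[0,0,0],"fingers":100},{"dp":[0,-60,-20],"twist":[0,0,0],"fingers":100},{"dp":[0,-105,-30],"twist":[0,0,0],"fingers":100},{"dp":[0,-150,-30],"twist":[0,0,0],"fingers":100},{"dp":[0,-195,-30],"twist":[0,0,0],"fingers":100},{"dp":[0,-240,-30],"twist":[0,0,0],"fingers":100}]'
python3 - <<'E'
from h import *
go([.681,.004,.5],-90);T=tool();p=imaging.capture("wrist");save(p,"w2");M=T@np.array(p["mount"]);P=cloud(p,M)
print([(q,np.round(r["centre"],3).tolist(),round(r["confidence"],2)) for q in("crank_hub","crank_grip","plank","leg_tube") for r in imaging.spot_point(q,p)[:1]])
im=p["image"].astype(int);x,y,z=np.moveaxis(P,-1,0);ok=p["z_map"]>0
m=ok&(z>.03)&(z<.046)&(im[...,0]>im[...,2]+30);q=P[m];print(m.sum(),cv2.minAreaRect((q[:,:2]*1000).astype(np.float32)))
m=ok&(z>.205)&(z<.225)&(np.hypot(x-.593,y+.033)<.05);print("head",cv2.minEnclosingCircle((P[m][:,:2]*1000).astype(np.float32)))
m=ok&(z>.3)&(z<.32)&(np.hypot(x-.68,y)<.05);print("grip",P[m].mean(0),m.sum())
E
```

```text
t: 5.85
ee_pos: [0.4773, -0.0235, 0.4242]
eef_rot: [-89.9, -0.1, -94.7]
contact_force: [1.1, -0.6, 0.3]
opening: 1.0
dp [-44.1, -75.7, 200.8] tw [-0.1, -4.7, 0.1]
[('crank_hub', [0.589, -0.033, 0.241], 0.6), ('leg_tube', [0.594, -0.031, 0.238], 0.29)]
4456 ((530.3046875, -28.257606506347656), (67.83167266845703, 90.2601089477539), 85.97557830810547)
head ((592.4736938476562, -32.188499450683594), 33.691707611083984)
grip [nan nan nan] 0<stdin>:7: RuntimeWarning: Mean of empty slice.
  ret = um.true_divide(
```

View pics/w2.png

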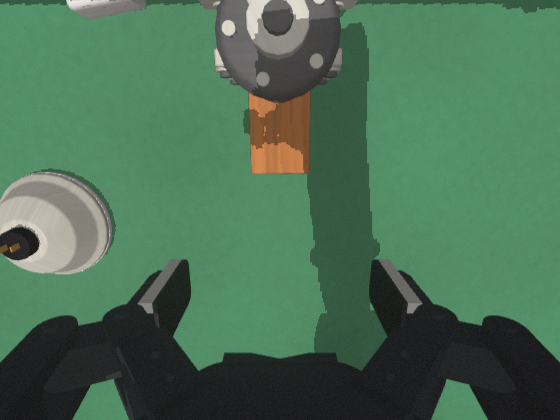

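The view from above shows the plank centred under the gear head (278,50), with the sides even. The tape-out gives about 2.5 mm of offset along the length and under 1 mm across. On to the crank grip.

```bash
python3 -m creep '[{"dp":[-3,-40,5],"twist":[0,-1,0],"fingers":100},{"dp":[-12,-76,40],"twist":[0,-2,0],"fingers":100},{"dp":[-20,-76,80],"twist":[0,-3,0],"fingers":100},{"dp":[-28,-76,115],"twist":[0,-4,0],"fingers":100},{"dp":[-36,-76,150],"twist":[0,-4.7,0],"fingers":100},{"dp":[-36,-76,150],"twist":[0,-4.7,0],"fingers":100},{"dp":[-36,-76,150],"twist":[0,-4.7,0],"fingers":100}]'
python3 - <<'E'
from h import *
T=tool();p=imaging.capture("wrist");M=T@np.array(p["mount"]);P=cloud(p,M);st()
print([(q,np.round(r["centre"],3).tolist(),round(r["confidence"],2)) for q in("crank_hub","crank_grip") for r in imaging.spot_point(q,p)[:1]])
x,y,z=np.moveaxis(P,-1,0);ok=p["z_map"]>0
m=ok&(z>.3)&(z<.32)&(np.hypot(x-.68,y)<.05);print("grip",P[m].mean(0) if m.any() else 0,m.sum())
m=ok&(z>.205)&(z<.225)&(np.hypot(x-.593,y+.033)<.05);print("head",cv2.minEnclosingCircle((P[m][:,:2]*1000).astype(np.float32)) if m.any() else 0)
go([.681,.004,.5],-90)
E
```

```text
t: 6.8
ee_pos: [0.6305, 0.0001, 0.4936]
eef_rot: [-90.4, -0.1, -90.0]
contact_force: [-0.1, -0.0, -0.5]
opening: 0.998
{'t': 6.85, 'ee_pos': [0.63, -0.0, 0.495], 'eef_rot': [-90.305, -0.127, -90.042], 'contact_force': [0.675, 0.326, 0.048], 'opening': 0.998, 'joints': [7.439, 27.593, -15.738, 60.828, 7.317, 92.765, -96.313]}
[('crank_hub', [0.592, -0.03, 0.242], 0.73), ('crank_grip', [0.674, 0.001, 0.274], 0.98)]
grip [0.68178777 0.00317877 0.30917654] 1977
head ((593.2392578125, -32.282066345214844), 33.9090690612793)
dp [-4.4, -2.7, 51.9] tw [0.1, -0.1, 0.1]
```

```bash
python3 -m creep '[{"dp":[-2,-3,26],"twist":[0,0,0],"fingers":100},{"dp":[-3.5,-3,52],"twist":[0,0,0],"fingers":100},{"dp":[-3.5,-3,52],"twist":[0,0,0],"fingers":100},{"dp":[-3.5,20,52],"twist":[0,0,0],"fingers":100},{"dp":[-3.5,40,52],"twist":[0,0,0],"fingers":100},{"dp":[-3.5,60,52],"twist":[0,0,0],"fingers":100},{"dp":[-3.5,60,52],"twist":[0,0,0],"fingers":100},{"dp":[-3.5,60,52],"twist":[0,0,0],"fingers":100}]'
python3 - <<'E'
from h import *
st();T=tool();p=imaging.capture("wrist");save(p,"w3");P=cloud(p,T@np.array(p["mount"]));x,y,z=np.moveaxis(P,-1,0)
m=(p["z_map"]>0)&(z>.3)&(z<.32)&(np.hypot(x-.682,y-.003)<.03);print("grip",P[m].mean(0) if m.any() else 0,m.sum())
E
```

```text
t: 7.75
ee_pos: [0.6801, 0.0027, 0.4386]
eef_rot: [-90.1, -0.2, -90.1]
contact_force: [-0.9, 0.0, 0.2]
opening: 1.0
{'t': 7.75, 'ee_pos': [0.68, 0.003, 0.439], 'eef_rot': [-90.065, -0.171, -90.095], 'contact_force': [-0.905, 0.028, 0.214], 'opening': 1.0, 'joints': [6.124, 34.509, -15.224, 57.727, 8.719, 88.812, -96.806]}
grip [0.68373176 0.003171   0.30833127] 3624
```

View pics/w3.png

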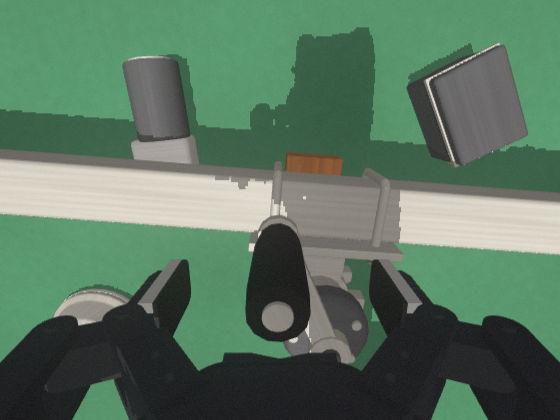

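The grip (top at (278,318)) stands between the open pads. I nudge 2 mm forward and close.

```bash
python3 -m creep '[{"dp":[0,2,2],"twist":[0,0,0],"fingers":60},{"dp":[0,2,2],"twist":[0,0,0],"fingers":20},{"dp":[0,2,2],"twist":[0,0,0],"fingers":15},{"dp":[0,2,2],"twist":[0,0,0],"fingers":15},{"dp":[0,2,2],"twist":[0,0,0],"fingers":15},{"dp":[0,2,2],"twist":[0,0,0],"fingers":15},{"dp":[0,2,2],"twist":[0,0,0],"fingers":15},{"dp":[0,2,2],"twist":[0,0,0],"fingers":15}]' 60
cat >> h.py <<'E'
H=np.array([.593,-.0325])
def arc(da=.25,n=10,r=.095):
    """rows: clockwise from current crank angle, dp along tool axes"""
    T=tool();st()
    c=T[:3,3]+.155*T[:3,1];v=c[:2]-H;a=np.arctan2(v[1],v[0]);print("world ang",round(a,3),"radius",round(float(np.hypot(*v))*1000,1),"crank",round(-a+np.radians(-4.65),3))
    rows=[(T[:3,:3].T@np.r_[H+r*np.array([np.cos(a-da*k),np.sin(a-da*k)])-c[:2],.28-c[2]]*1000).round(1).tolist() for k in range(1,n+1)]
    print(rows);go(T[:3,3],-90)
E
python3 -c "
from h import *
arc()"
```

```text
t: 8.6
ee_pos: [0.6826, 0.0029, 0.4378]
eef_rot: [-89.9, -0.1, -90.1]
contact_force: [-0.1, 0.5, 1.9]
opening: 0.29
{'t': 8.6, 'ee_pos': [0.683, 0.003, 0.438], 'eef_rot': [-89.901, -0.137, -90.084], 'contact_force': [-0.127, 0.466, 1.89], 'opening': 0.29, 'joints': [6.056, 34.781, -15.208, 57.389, 8.756, 88.713, -96.801]}
world ang 0.372 radius 96.4 crank -0.453
[[23.5, 2.8, 4.5], [47.2, 2.9, 4.5], [70.1, 2.9, -1.4], [90.9, 3.0, -12.8], [108.2, 3.0, -29.0], [121.0, 3.0, -48.9], [128.4, 2.9, -71.4], [130.1, 2.9, -95.0], [125.8, 2.9, -118.3], [115.9, 2.8, -139.9]]
dp [0.0, 0.0, 0.0] tw [-0.1, -0.1, 0.1]
```

```bash
python3 -m creep '[{"dp":[23.5,0,4.5],"twist":[0,0,0],"fingers":15},{"dp":[47.2,0,4.5],"twist":[0,0,0],"fingers":15},{"dp":[70.1,0,-1.4],"twist":[0,0,0],"fingers":15},{"dp":[90.9,0,-12.8],"twist":[0,0,0],"fingers":15},{"dp":[108.2,0,-29],"twist":[0,0,0],"fingers":15},{"dp":[121,0,-48.9],"twist":[0,0,0],"fingers":15},{"dp":[128.4,0,-71.4],"twist":[0,0,0],"fingers":15},{"dp":[130.1,0,-95],"twist":[0,0,0],"fingers":15},{"dp":[125.8,0,-118.3],"twist":[0,0,0],"fingers":15},{"dp":[115.9,0,-140],"twist":[0,0,0],"fingers":15}]'
python3 -c "
from h import *
arc(.3)"
```

```text
t: 9.6
ee_pos: [0.5421, -0.1124, 0.4378]
eef_rot: [-89.7, -0.0, -90.1]
contact_force: [5.6, 3.1, 0.4]
opening: 0.287
{'t': 9.6, 'ee_pos': [0.542, -0.112, 0.438], 'eef_rot': [-89.718, -0.04, -90.125], 'contact_force': [5.567, 3.083, 0.43], 'opening': 0.287, 'joints': [21.581, 18.141, -15.649, 82.159, 4.899, 80.081, -84.272]}
world ang -2.13 radius 94.4 crank 2.049
[[-17.9, 2.7, -21.9], [-41.9, 2.6, -37.1], [-69.3, 2.5, -44.5], [-97.7, 2.5, -43.4], [-124.5, 2.6, -34.1], [-147.4, 2.6, -17.2], [-164.2, 2.7, 5.7], [-173.5, 2.8, 32.5], [-174.5, 3.0, 60.9], [-167.0, 3.1, 88.3]]
dp [0.0, 0.0, 0.0] tw [-0.3, -0.1, 0.0]
```

```bash
python3 -m creep '[{"dp":[-17.9,0,-21.9],"twist":[0,0,0],"fingers":15},{"dp":[-41.9,0,-37.1],"twist":[0,0,0],"fingers":15},{"dp":[-69.3,0,-44.5],"twist":[0,0,0],"fingers":15},{"dp":[-97.7,0,-43.4],"twist":[0,0,0],"fingers":15},{"dp":[-124.5,0,-34.1],"twist":[0,0,0],"fingers":15},{"dp":[-147.4,0,-17.2],"twist":[0,0,0],"fingers":15},{"dp":[-164.2,0,5.7],"twist":[0,0,0],"fingers":15},{"dp":[-173.5,0,32.5],"twist":[0,0,0],"fingers":15},{"dp":[-174.5,0,60.9],"twist":[0,0,0],"fingers":15},{"dp":[-167,0,88.3],"twist":[0,0,0],"fingers":15}]'
python3 -c "
from h import *
arc(.3)"
```

```text
t: 10.6
ee_pos: [0.6309, 0.0555, 0.4378]
eef_rot: [-89.9, -0.1, -90.0]
contact_force: [-3.0, -1.1, 3.7]
opening: 0.287
{'t': 10.6, 'ee_pos': [0.631, 0.056, 0.438], 'eef_rot': [-89.923, -0.081, -89.977], 'contact_force': [-3.026, -1.116, 3.71], 'opening': 0.287, 'joints': [5.638, 28.688, -20.336, 67.744, 9.734, 85.107, -103.179]}
world ang 1.162 radius 95.7 crank -1.243
[[15.7, 2.8, 23.8], [37.2, 2.9, 42.3], [63.2, 2.9, 53.7], [91.5, 3.0, 56.8], [119.4, 3.0, 51.5], [144.4, 3.0, 38.2], [164.4, 3.0, 18.0], [177.6, 3.0, -7.1], [182.7, 3.0, -35.1], [179.4, 2.9, -63.3]]
dp [0.0, 0.0, 0.0] tw [-0.1, 0.0, 0.1]
```

```bash
python3 -m creep '[{"dp":[15.7,0,23.8],"twist":[0,0,0],"fingers":15},{"dp":[37.2,0,42.3],"twist":[0,0,0],"fingers":15},{"dp":[63.2,0,53.7],"twist":[0,0,0],"fingers":15},{"dp":[91.5,0,56.8],"twist":[0,0,0],"fingers":15},{"dp":[119.4,0,51.5],"twist":[0,0,0],"fingers":15},{"dp":[144.4,0,38.2],"twist":[0,0,0],"fingers":15},{"dp":[164.4,0,18],"twist":[0,0,0],"fingers":15},{"dp":[177.6,0,-7.1],"twist":[0,0,0],"fingers":15},{"dp":[182.7,0,-35.1],"twist":[0,0,0],"fingers":15},{"dp":[179.4,0,-63.3],"twist":[0,0,0],"fingers":15}]'
cat >> h.py <<'E'
def tang():
    T=tool();c=T[:3,3]+.155*T[:3,1];v=c[:2]-H;a=np.arctan2(v[1],v[0]);f=sensors.sense()["contact_force"]
    print("resist",round(float(-(f[0]*np.sin(a)-f[1]*np.cos(a))),2),"radial",round(float(f[0]*np.cos(a)+f[1]*np.sin(a)),2))
E
python3 -c "
from h import *
tang();arc(.2)"
```

```text
t: 11.6
ee_pos: [0.5673, -0.124, 0.4378]
eef_rot: [-89.8, 0.0, -90.0]
contact_force: [3.7, 4.9, 1.8]
opening: 0.29
resist 2.24 radial -5.75
{'t': 11.6, 'ee_pos': [0.567, -0.124, 0.438], 'eef_rot': [-89.771, 0.043, -90.042], 'contact_force': [3.686, 4.949, 1.784], 'opening': 0.29, 'joints': [24.078, 21.836, -19.276, 77.523, 7.062, 81.597, -84.959]}
world ang -1.839 radius 94.8 crank 1.758
[[-6.6, 2.7, -17.8], [-16.8, 2.7, -33.8], [-30.0, 2.6, -47.4], [-45.6, 2.6, -58.2], [-63.0, 2.6, -65.6], [-81.6, 2.6, -69.5], [-100.6, 2.6, -69.5], [-119.2, 2.6, -65.8], [-136.7, 2.7, -58.5], [-152.4, 2.7, -47.8]]
dp [0.0, 0.0, 0.0] tw [-0.2, -0.0, -0.0]
```

```bash
python3 -m creep '[{"dp":[-6.6,0,-17.8],"twist":[0,0,0],"fingers":15},{"dp":[-16.8,0,-33.8],"twist":[0,0,0],"fingers":15},{"dp":[-30,0,-47.4],"twist":[0,0,0],"fingers":15},{"dp":[-45.6,0,-58.2],"twist":[0,0,0],"fingers":15},{"dp":[-63,0,-65.6],"twist":[0,0,0],"fingers":15},{"dp":[-81.6,0,-69.5],"twist":[0,0,0],"fingers":15},{"dp":[-100.6,0,-69.5],"twist":[0,0,0],"fingers":15},{"dp":[-119.2,0,-65.8],"twist":[0,0,0],"fingers":15},{"dp":[-136.7,0,-58.5],"twist":[0,0,0],"fingers":15},{"dp":[-152.4,0,-47.8],"twist":[0,0,0],"fingers":15}]'
python3 -c "
from h import *
tang();arc(.2)"
```

```text
t: 12.6
ee_pos: [0.5197, 0.0276, 0.4378]
eef_rot: [-89.8, -0.2, -90.1]
contact_force: [1.6, -4.4, 0.5]
opening: 0.288
resist 2.41 radial -4.04
{'t': 12.6, 'ee_pos': [0.52, 0.028, 0.438], 'eef_rot': [-89.765, -0.172, -90.145], 'contact_force': [1.596, -4.421, 0.534], 'opening': 0.288, 'joints': [14.544, 15.005, -24.707, 87.043, 6.539, 79.137, -100.777]}
world ang 2.455 radius 94.0 crank -2.536
[[-14.1, 2.8, 12.6], [-24.6, 2.8, 28.4], [-31.7, 2.9, 46.0], [-35.2, 2.9, 64.6], [-35.0, 3.0, 83.6], [-30.9, 3.1, 102.1], [-23.3, 3.2, 119.5], [-12.4, 3.3, 135.0], [1.4, 3.4, 148.0], [17.5, 3.5, 158.1]]
dp [0.0, 0.0, 0.0] tw [-0.2, -0.1, 0.2]
```

```bash
python3 -m creep '[{"dp":[-14.1,0,12.6],"twist":[0,0,0],"fingers":15},{"dp":[-24.6,0,28.4],"twist":[0,0,0],"fingers":15},{"dp":[-31.7,0,46],"twist":[0,0,0],"fingers":15},{"dp":[-35.2,0,64.6],"twist":[0,0,0],"fingers":15},{"dp":[-35,0,83.6],"twist":[0,0,0],"fingers":15},{"dp":[-30.9,0,102],"twist":[0,0,0],"fingers":15},{"dp":[-23.3,0,119.5],"twist":[0,0,0],"fingers":15},{"dp":[-12.4,0,135],"twist":[0,0,0],"fingers":15},{"dp":[1.4,0,148],"twist":[0,0,0],"fingers":15},{"dp":[17.5,0,158],"twist":[0,0,0],"fingers":15}]'
python3 -c "
from h import *
tang();arc(.2)"
```

```text
t: 13.6
ee_pos: [0.6781, 0.0117, 0.4379]
eef_rot: [-89.8, 0.0, -90.0]
contact_force: [-0.2, 2.5, 0.4]
opening: 0.288
resist 2.27 radial 0.97
{'t': 13.6, 'ee_pos': [0.678, 0.012, 0.438], 'eef_rot': [-89.838, 0.024, -89.96], 'contact_force': [-0.182, 2.467, 0.426], 'opening': 0.288, 'joints': [9.248, 34.99, -22.733, 58.214, 12.809, 88.802, -99.891]}
world ang 0.478 radius 96.3 crank -0.559
[[18.2, 2.9, 5.8], [36.9, 2.9, 9.2], [55.9, 2.9, 8.7], [74.4, 2.9, 4.5], [91.7, 2.9, -3.2], [107.1, 2.8, -14.3], [120.0, 2.8, -28.2], [129.8, 2.7, -44.4], [136.3, 2.7, -62.2], [139.1, 2.6, -81.0]]
dp [0.0, 0.0, 0.0] tw [-0.2, 0.0, -0.0]
```

```bash
python3 -m creep '[{"dp":[18.2,0,5.8],"twist":[0,0,0],"fingers":15},{"dp":[36.9,0,9.2],"twist":[0,0,0],"fingers":15},{"dp":[55.9,0,8.7],"twist":[0,0,0],"fingers":15},{"dp":[74.4,0,4.5],"twist":[0,0,0],"fingers":15},{"dp":[91.7,0,-3.2],"twist":[0,0,0],"fingers":15},{"dp":[107.1,0,-14.3],"twist":[0,0,0],"fingers":15},{"dp":[120,0,-28.2],"twist":[0,0,0],"fingers":15},{"dp":[129.8,0,-44.4],"twist":[0,0,0],"fingers":15},{"dp":[136.3,0,-62.2],"twist":[0,0,0],"fingers":15},{"dp":[139.1,0,-81],"twist":[0,0,0],"fingers":15}]'
python3 -c "
from h import *
tang();arc(.2)"
```

```text
t: 14.6
ee_pos: [0.596, -0.1279, 0.4378]
eef_rot: [-89.8, 0.1, -90.0]
contact_force: [2.3, 4.4, 1.2]
opening: 0.29
resist 2.42 radial -4.35
{'t': 14.6, 'ee_pos': [0.596, -0.128, 0.438], 'eef_rot': [-89.847, 0.106, -89.998], 'contact_force': [2.265, 4.434, 1.213], 'opening': 0.29, 'joints': [25.198, 25.933, -22.823, 72.222, 9.711, 83.581, -86.602]}
world ang -1.535 radius 95.2 crank 1.453
[[-1.4, 2.7, -18.9], [-6.4, 2.7, -37.3], [-14.9, 2.7, -54.2], [-26.5, 2.7, -69.2], [-41.0, 2.6, -81.5], [-57.5, 2.7, -90.7], [-75.6, 2.7, -96.4], [-94.5, 2.7, -98.4], [-113.4, 2.7, -96.7], [-131.5, 2.8, -91.2]]
dp [0.0, 0.0, 0.0] tw [-0.2, 0.0, -0.1]
```

```bash
python3 -m creep '[{"dp":[-1.4,0,-18.9],"twist":[0,0,0],"fingers":15},{"dp":[-6.4,0,-37.3],"twist":[0,0,0],"fingers":15},{"dp":[-14.9,0,-54.2],"twist":[0,0,0],"fingers":15},{"dp":[-26.5,0,-69.2],"twist":[0,0,0],"fingers":15},{"dp":[-41,0,-81.5],"twist":[0,0,0],"fingers":15},{"dp":[-57.5,0,-90.7],"twist":[0,0,0],"fingers":15},{"dp":[-75.6,0,-96.4],"twist":[0,0,0],"fingers":15},{"dp":[-94.5,0,-98.4],"twist":[0,0,0],"fingers":15},{"dp":[-113.4,0,-96.7],"twist":[0,0,0],"fingers":15},{"dp":[-131.5,0,-91.2],"twist":[0,0,0],"fingers":15}]'
python3 - <<'E'
from h import *
tang();arc(.2)
p=imaging.capture("side");save(p,"s3");cv2.imwrite("pics/s3c.png",cv2.resize(p["image"][120:340,180:400],(600,600),interpolation=cv2.INTER_CUBIC)[...,::-1])
E
```

```text
t: 15.6
ee_pos: [0.5043, -0.0, 0.4386]
eef_rot: [-89.8, -0.3, -90.3]
contact_force: [0.8, -6.3, 3.8]
opening: 0.294
resist 5.62 radial -2.89
{'t': 15.6, 'ee_pos': [0.504, -0.0, 0.439], 'eef_rot': [-89.826, -0.318, -90.304], 'contact_force': [0.828, -6.267, 3.772], 'opening': 0.294, 'joints': [20.515, 13.344, -27.717, 89.22, 6.624, 78.859, -98.136]}
world ang 2.797 radius 93.7 crank -2.879
[[-17.6, 3.6, 6.8], [-32.9, 3.5, 18.1], [-45.5, 3.5, 32.2], [-55.2, 3.5, 48.6], [-61.3, 3.5, 66.5], [-63.8, 3.5, 85.3], [-62.5, 3.6, 104.2], [-57.5, 3.7, 122.5], [-49.0, 3.8, 139.5], [-37.2, 3.9, 154.3]]
dp [0.0, 0.0, 0.0] tw [-0.2, -0.3, 0.3]
```

View pics/s3c.png

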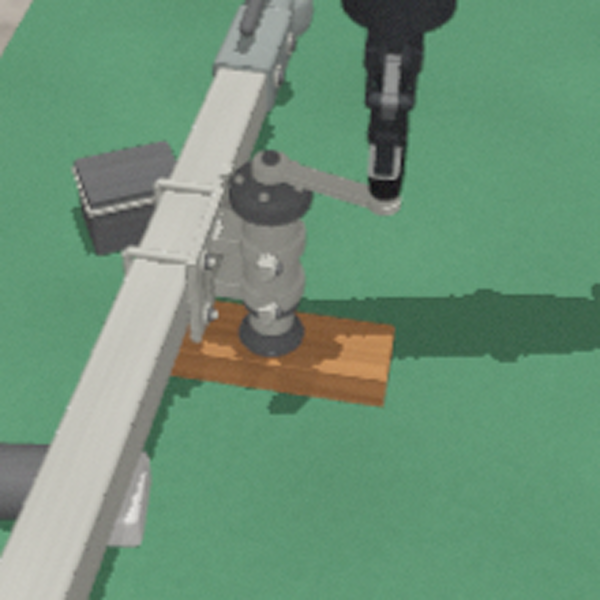

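The foot (270,335) is now down on the plank and the resistance is rising: 5.6 N against 2.3 N free. I go 2 rad further, then check.

```bash
python3 -m creep '[{"dp":[-17.6,1,6.8],"twist":[0,0,0],"fingers":15},{"dp":[-32.9,1,18.1],"twist":[0,0,0],"fingers":15},{"dp":[-45.5,1,32.2],"twist":[0,0,0],"fingers":15},{"dp":[-55.2,1,48.6],"twist":[0,0,0],"fingers":15},{"dp":[-61.3,1,66.5],"twist":[0,0,0],"fingers":15},{"dp":[-63.8,1,85.3],"twist":[0,0,0],"fingers":15},{"dp":[-62.5,1,104.2],"twist":[0,0,0],"fingers":15},{"dp":[-57.5,1,122.5],"twist":[0,0,0],"fingers":15},{"dp":[-49,1,139.5],"twist":[0,0,0],"fingers":15},{"dp":[-37.2,1,154.3],"twist":[0,0,0],"fingers":15}]' 80
python3 - <<'E'
from h import *
tang();arc(.2)
E
```

```text
t: 16.65
ee_pos: [0.6564, 0.0409, 0.4405]
eef_rot: [-90.3, -0.1, -89.9]
contact_force: [-15.5, 0.3, 11.7]
opening: 0.283
resist 11.99 radial -9.88
{'t': 16.65, 'ee_pos': [0.656, 0.041, 0.441], 'eef_rot': [-90.329, -0.095, -89.912], 'contact_force': [-15.531, 0.276, 11.686], 'opening': 0.283, 'joints': [9.604, 32.997, -26.967, 61.938, 14.319, 88.407, -103.911]}
world ang 0.864 radius 96.2 crank -0.945
[[14.7, 5.5, 12.3], [30.7, 5.4, 22.4], [48.4, 5.4, 29.2], [67.2, 5.4, 32.2], [86.1, 5.5, 31.5], [104.6, 5.5, 27.0], [121.7, 5.6, 19.0], [137.0, 5.7, 7.7], [149.7, 5.8, -6.4], [159.3, 5.9, -22.7]]
dp [0.0, 0.0, 0.0] tw [0.3, 0.1, 0.1]
```

```bash
python3 -m creep '[{"dp":[14.7,0,12.3],"twist":[0,0,0],"fingers":15},{"dp":[30.7,0,22.4],"twist":[0,0,0],"fingers":15},{"dp":[48.4,0,29.2],"twist":[0,0,0],"fingers":15},{"dp":[67.2,0,32.2],"twist":[0,0,0],"fingers":15},{"dp":[86.1,0,31.5],"twist":[0,0,0],"fingers":15}]' 80
python3 - <<'E'
from h import *
tang();arc(.2,5)
E
```

```text
t: 17.15
ee_pos: [0.6891, -0.0375, 0.4416]
eef_rot: [-89.9, 0.8, -89.3]
contact_force: [7.4, 14.1, 1.0]
opening: 0.286
resist 14.31 radial 6.97
{'t': 17.15, 'ee_pos': [0.689, -0.038, 0.442], 'eef_rot': [-89.929, 0.787, -89.257], 'contact_force': [7.398, 14.094, 0.994], 'opening': 0.286, 'joints': [14.454, 37.217, -26.084, 54.693, 14.649, 90.82, -95.846]}
world ang -0.03 radius 96.4 crank -0.051
[[18.8, 6.4, -4.1], [36.7, 6.1, -10.4], [52.9, 5.9, -20.2], [66.9, 5.7, -33.1], [78.0, 5.5, -48.4]]
dp [0.0, 0.0, 0.0] tw [-0.1, 0.7, -0.8]
```

```bash
python3 -m creep '[{"dp":[18.8,0,-4.1],"twist":[0,0,0],"fingers":15},{"dp":[36.7,0,-10.4],"twist":[0,0.7,0],"fingers":15},{"dp":[52.9,0,-20.2],"twist":[0,0.7,0],"fingers":15},{"dp":[60,0,-26],"twist":[0,0.7,0],"fingers":15},{"dp":[60,0,-26],"twist":[0,0.7,0],"fingers":15}]' 80
python3 - <<'E'
from h import *
tang();arc(.2,1)
E
```

```text
t: 17.65
ee_pos: [0.6632, -0.0996, 0.4423]
eef_rot: [-89.8, 0.6, -90.0]
contact_force: [-0.6, -1.0, 6.1]
opening: 0.287
resist -1.13 radial 0.22
{'t': 17.65, 'ee_pos': [0.663, -0.1, 0.442], 'eef_rot': [-89.85, 0.627, -90.038], 'contact_force': [-0.603, -0.981, 6.054], 'opening': 0.287, 'joints': [20.831, 34.428, -26.021, 59.177, 13.738, 89.053, -91.333]}
world ang -0.748 radius 96.3 crank 0.666
[[11.8, 7.2, -15.2]]
dp [0.0, 0.0, 0.0] tw [-0.2, -0.0, -0.6]
```

```bash
python3 -m creep '[{"dp":[0,0,0],"twist":[0,0,0],"fingers":100},{"dp":[0,0,0],"twist":[0,0,0],"fingers":100},{"dp":[0,0,0],"twist":[0,0,0],"fingers":100},{"dp":[0,0,0],"twist":[0,0,0],"fingers":100},{"dp":[0,-20,0],"twist":[0,0,0],"fingers":100},{"dp":[0,-50,0],"twist":[0,0,0],"fingers":100},{"dp":[0,-80,0],"twist":[0,0,0],"fingers":100},{"dp":[0,-90,-40],"twist":[0,0,0],"fingers":100},{"dp":[0,-90,-80],"twist":[0,0,0],"fingers":100},{"dp":[0,-90,-120],"twist":[0,0,0],"fingers":100}]'
python3 -m creep '[{"dp":[20,0,-40],"twist":[0,0,0],"fingers":100},{"dp":[40,0,-80],"twist":[0,0,0],"fingers":100},{"dp":[60,0,-120],"twist":[0,0,0],"fingers":100},{"dp":[60,0,-120],"twist":[0,0,0],"fingers":100}]'
python3 - <<'E'
from h import *
st()
a=imaging.capture("side");c=imaging.capture("top")
cv2.imwrite("pics/f.png",np.hstack([cv2.resize(a["image"][120:340,180:400],(400,400)),cv2.resize(c["image"][100:320,180:400],(400,400))])[...,::-1])
for p in(a,c):
    for n in("plank","crank_hub","crank_grip","headlamp","control_box","wiper_motor"):print(n,[(np.round(r["centre"],3).tolist(),round(r["confidence"],2)) for r in imaging.spot_point(n,p)[:1]])
    P=cloud(p);im=p["image"].astype(int);x,y,z=np.moveaxis(P,-1,0)
    m=(p["z_map"]>0)&(z>.03)&(z<.046)&(im[...,0]>im[...,2]+30)&(abs(x-.59)<.14)&(abs(y+.03)<.08);print("plank",P[m][:,2].mean(),cv2.minAreaRect((P[m][:,:2]*1000).astype(np.float32)))
E
```

```text
t: 18.65
ee_pos: [0.542, -0.1003, 0.5318]
eef_rot: [-89.8, 0.7, -90.0]
contact_force: [0.5, -0.6, 1.1]
opening: 0.997
t: 19.05
ee_pos: [0.4174, -0.1638, 0.5309]
eef_rot: [-90.1, 0.4, -90.6]
contact_force: [0.9, -0.1, 0.2]
opening: 1.0
{'t': 19.05, 'ee_pos': [0.417, -0.164, 0.531], 'eef_rot': [-90.06, 0.424, -90.603], 'contact_force': [0.877, -0.06, 0.223], 'opening': 1.0, 'joints': [42.129, 4.843, -24.763, 85.428, 1.638, 90.354, -73.154]}
plank [([0.747, 0.138, 0.001], 0.74)]
crank_hub [([0.593, -0.032, 0.24], 0.96)]
crank_grip [([0.658, -0.094, 0.272], 0.6)]
headlamp [([0.438, 0.278, -0.001], 0.95)]
control_box [([0.76, -0.21, 0.004], 0.87)]
wiper_motor []
plank 0.03851699092206892 ((576.5916748046875, -31.368255615234375), (71.14966583251953, 187.57513427734375), 86.08760833740234)
plank [([0.593, -0.035, -0.002], 0.86)]
crank_hub [([0.592, -0.032, 0.24], 0.73)]
crank_grip [([0.662, -0.103, 0.277], 0.73)]
headlamp [([0.434, 0.269, 0.002], 0.88)]
control_box [([0.762, -0.214, 0.0], 0.67)]
wiper_motor [([0.745, 0.142, -0.004], 0.84)]
plank 0.037772588787209245 ((567.29296875, -32.974609375), (67.85531616210938, 161.04502868652344), 85.86852264404297)
```

View pics/f.png

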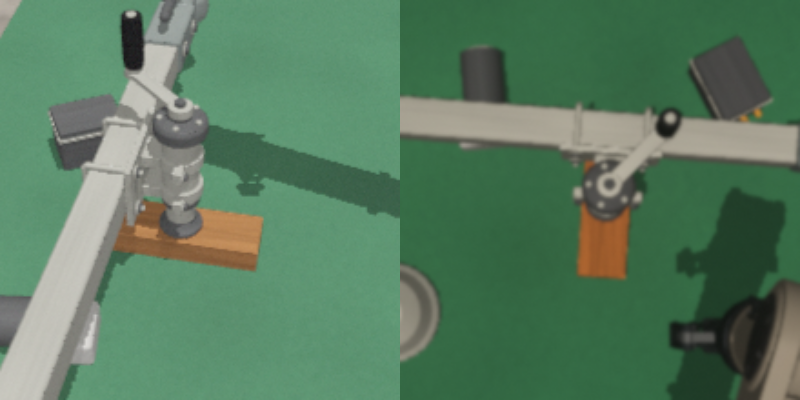

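The foot (182,222) stands on the flat plank, centred, and the crank is free with the arm well clear. The headlamp, control box and wiper motor have not moved. Handing in.

```bash
python3 -c "
from h import *
print(job_done())"
```

```text
the job is handed in; nothing more can be done
None
```

I slid the plank flat under the leg and wound the crank clockwise by about 20 rad, roughly 3.2 turns. Then I let go and moved the arm clear, and the job was handed in at about 19 s.

- **Plank position:** the wrist camera put its middle within about 3 mm of the leg axis lengthwise and 1 mm across. After winding, its top read 38 mm high in both cameras, so it lies flat, and it had not visibly turned.
- **Crank load:** resistance at the grip rose from about 2.3 N turning free to 14 N at the last reading under way. I then turned about 0.7 rad further and stopped.
- **Force under the foot (estimate):** the grip force suggests about 150 N and the angle since contact about 210 N. These differ somewhat, and I had no direct measurement.
- **Other parts:** positions agreed with the start to within a few millimetres, inside the cameras' accuracy. In the last side picture the network mistook the wiper motor for the plank. The top picture placed both correctly.

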